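# Air the slide-drying cabinet: top half open, bottom half bolted

### The arm

A 6-joint arm with a two-finger parallel gripper is mounted at the origin on the work surface. World frame = base frame: x ahead of the robot, y to its left, z up, the work surface at z = 0. Lengths are in m, angles in rad, forces in N, time in s.
With the tool pointing down it reaches from about 0.425 to 0.925 m from the base axis. Payload 12.5 kg.
Tool frame: the origin (TCP) lies between the finger pads; the fingertips stand 25 mm ahead of it and the grasp point (between the pads) lies 6 mm ahead of it (robot.nose_length is the distance from the TCP to the fingertips, in m); z points along the fingers, y is the line along which they close (so a half turn about z gives the same grasp; the last joint's range is limited). The gripper opens to 85 mm and grips with 20 to 120 N. Pads are 22 mm wide; open, the fingers measure 114 mm over their backs; the gripper's body (76 mm by 85 mm) begins 54 mm behind the grasp point. The pads swing forward as they close: fully open they stand 13 mm farther back than shut.
Start: joints at [1.012, 0.491, 1.559, -0, 1.092, -0.106], TCP at [0.273, 0.562, 0.256] pointing down, gripper open.
Joint ranges: [-3.1, 3.1], [-0.84, 2.19], [0.05, 2.79], [-1.13, 4.28], [0.06, 2.93], [-2.69, 2.69]. Speed limits (rad/s): [2.22, 2.22, 2.79, 3.14, 3.14, 3.14].

### API

Orientations are given as a unit quaternion [x, y, z, w].
In Python, from bench import robot gives the robot as it stands.
- The arm moves only by the tool play_rows, never from a script. Its argument "commands" is a list of rows, each a list of 3 entries, a list of its own where there are three numbers: the opening, from 0 (shut) to 1 (fully open), then the shift along the tool's x, y, z in mm, then the turn, a rotation vector about the tool's x, y, z in degrees. In form: [[gripper, [dx, dy, dz], [ax, ay, az]], ...]. A call has 1 to 10 rows; each row is the pose to reach, as a shift and turn from the pose commanded when the call began, along the tool's axes at that moment; what a row does not reach only later rows make up. A row lasts 1/8 s, in which the tool goes at most 62.5 mm and 10.7 degrees, less where a joint would pass 70% of its speed; a pose out of reach is approached as far as the arm can. A call with a gripper value outside its range is refused whole. The fingers move at their own pace and stop on an object; "newtons" is the grip in N (left out, the last holds). Time passes only in rows, so rows that repeat a pose let the fingers close. It gives the time, the measured TCP pose, the force, the opening and the grip force at its end, in the units of the state.
- robot.read_state(): the state, without advancing time (a new reading comes with each control period).
- robot.get_image(name): name is "scene" or "side" or "wrist"; returns the picture (420x560x3 uint8, blue, green, red); there is no depth.
- robot.calibration(name): a dict with "fov_y" (degrees; the focal length in pixels is half the picture's height over the tangent of half this angle, whatever the lens; pixels are square), "cx", "cy" (the principal point, pixels), "R" (3x3) and "t" (3): a world point X has camera coordinates R X + t. Camera axes: x right, y down, z forward; pixel columns grow to the right and rows downward; lengths in m; the calibration is good to about 2 mm. A picture is of the moment at which its call begins: read the wrist's pose just before it. calibration takes no time and is no camera call; for the wrist camera it gives the pose at the moment of the call.
- robot.close_job(): hands the job in; it is judged then, once.
The state is a dict: "t": time; "joint_pos": joint angles; "joint_velocities": joint speeds; "joint_efforts": joint torques, N m; "tool_pos": TCP position; "tcp_rot": TCP orientation; "ft_force": force on the tool from outside, world axes, zero at the start; "ft_torque": the same for the moment, N m; "grip_width": finger opening in m; "grasp_force": force on a finger pad.
Only numpy, scipy, OpenCV 4.12 (cv2) and the standard library are available. Lean on these libraries where they do the work, as an engineer would, in place of code of your own. Each camera call takes 0.05 s, during which the arm holds its last target. There are 200 camera calls.

### The job

The slide-drying cabinet on the bench has a split door. First press the bottom half's drop bolt down until it is fully home, then slide the top half's bolt back out of its keeper on the frame, and swing the top half of the door wide open, at least square to the cabinet, while the bottom half stays shut and bolted. Leave the other things on the bench and on the cabinet as they stand.

Things in the scene. Friction and masses are not known exactly. Their poses are not given: they have to be found in the camera images.
- cabinet: White cabinet with a split door, 320 wide, 275 high, fixed to the bench, 160 deep behind the doors. Origin at bench level, middle of the front, in the plane of the doors' inner face; doors' outer face at x = -16 mm. x points into the cabinet, y to the left as one faces the doors (hinge side), z up. The flat top, 275 mm up, ends flush with the doors' outer face.
- cap (a point): Centre of the top of the bottom half's vertical drop bolt: round steel cap 24 mm across, near the free edge, axis 24 mm in front of the door's face (at x = -40, y = -110 mm of the cabinet). Press straight down: fully home it is 98 mm above the bench, the cap resting on a bracket that reaches 36 mm out from the face. Starts 8 to 16 mm too high; slides at about 4 N, stays where left.
- drop_bolt (a joint): How far the drop bolt stands above home, m: 0 fully home, upper stop 0.030. Its foot sits in a steel keeper 30 mm high on the sill, which holds the bottom half shut; above about 0.024 it is out of it.
- knob (a point): Point on the axis of the round steel knob (16 mm thick, sticking straight out of the door) of the top half's level slide bolt, 195 mm above the bench, 40 mm in front of the door's face; the knob spans 28 to 50 mm from the face, behind it a 9 mm neck. With the bolt shot it is at y = -55 mm of the cabinet. Push it left, +y of the cabinet, towards the hinge: about 2.5 N, stays where left.
- top_bolt (a joint): How far the top half's bolt is drawn, m: 0 fully shot, starts at 0 to 0.006; clear of its keeper on the right-hand frame from about 0.016; end stop 0.032.
- handle (a point): Middle of the top half's handle: level steel bar 12 mm thick, 75 mm long along the door's width, 45 mm in front of the door's face (39 mm clear behind the bar), on a 10 mm thick post at each end, 225 mm above the bench. Moves with the top half; its middle is 92.5 mm from the hinge line measured along the door's face.
- top_hinge (a point): Point on the upright hinge line of both halves, at the handle's height: left edge of the doors' outer face (x = -16, y = +130 mm of the cabinet). Door halves are 258 wide, 16 thick; the top half spans heights 122 to 250 mm, the bottom half 20 to 118 mm.
- top_leaf (a joint): Angle of the top half, rad: 0 shut, grows as it swings out towards the robot; 1.57 square to the cabinet, stop at 1.9. Hinge friction about 0.15 N m; stays where it is left.
- bottom_leaf (a joint): Angle of the bottom half, rad: 0 shut; must stay shut.
- petri: Two stacked glass petri dishes (94 mm across, 26 high) on the cabinet's top towards its back. Origin under the centre. Leave alone.
- slide_box: Low plastic box 100 x 80 x 30 mm lying in front of the cabinet. Origin under the centre. Leave alone.
- pipette: Pipette lying on the bench, about 240 mm long, 22 high, left of the cabinet's front. Origin under the middle of its body. Leave alone.
- bottle_a: Clear bottle, 72 mm across, 150 high, beside the cabinet. Origin under the centre. Leave alone.
- bottle_b: Amber bottle, 64 mm across, 140 high, beside the cabinet. Origin under the centre. Leave alone.
- beaker: Glass beaker, 70 mm across, 90 high, left of the cabinet. Origin under the centre. Leave alone.
- timer: Small grey bench timer 30 x 65 x 60 mm, standing to the right of the cabinet's front. Origin under the centre. Leave alone.

How it is judged:
On the way, in this order (a step that is already met when the one before it is completed fails the run):
1. the drop bolt is pressed fully home (value of joint drop_bolt below 0.002 m), for 0.1 s.
2. the top half's bolt is drawn clear of its keeper (value of joint top_bolt above 0.015 m), for 0.1 s.
3. the top half is swung wide open (value of joint top_leaf above 1.45 rad), for 0.1 s.
At the end, for the whole second after the job is handed in: The top half stands open at rest at 1.45 rad (83 degrees) or more, the bottom half is shut (under 0.04 rad) and its drop bolt is home within 2 mm (value of joint top_leaf above 1.45 rad and velocity of joint top_leaf below 0.05 rad/s and value of joint bottom_leaf below 0.04 rad and value of joint drop_bolt below 0.002 m); the robot touches nothing.
It fails at once if a bystander (petri dishes, slide box, pipette, bottle, beaker or timer) is shifted more than 30 mm (distance of any of petri, slide_box, pipette, bottle_a, bottle_b, beaker, timer from where it was at the start of the episode above 0.03 m).
It fails at once if a bottle, the beaker or the timer is knocked over (angle between any of bottle_a, bottle_b, beaker, timer's own z axis and vertical above 0.5 rad).
It fails at once if the bottom half is pulled open (value of joint bottom_leaf above 0.05 rad).
It fails at once if the bottom half's bolt is lifted out of its keeper (value of joint drop_bolt above 0.024 m).
It also fails if it takes over 51 s, if anything falls off the work surface, if the arm or the gripper's body presses on something with over 40 N, if the wrist force passes 120 N, or if a joint passes its speed limit or range.

## Working session

There is one attempt and no reset: what is moved stays moved. The work goes in short steps, Python scripts to look and compute and a tool call to move; the robot and the scene stay as the last step left them, time stands still between calls to the robot, and variables do not carry over. Pictures are saved under pics/ and viewed, at most 10 in all, crops included, and the job is handed in when it is done.

Besides the shell and the picture viewer there is one more tool, called by a JSON object that holds its "method" and its "body". play_rows: Moves the arm, as the interface text tells. Its arguments: {"type":"object","properties":{"commands":{"type":"array"},"newtons":{"type":"number"}},"required":["commands"]}

```bash
mkdir -p pics; ls; python3 - <<'E'
from bench import robot
import cv2,numpy as np
s=robot.read_state();print(s['t'],s['tool_pos'],s['tcp_rot'],robot.nose_length)
for n in("scene","side"):
    c=robot.calibration(n);print(n,c)
    cv2.imwrite(f'pics/{n}0.png',robot.get_image(n))
E
```

```text
pics
0.0 [0.27331652 0.56183537 0.25568348] [ 2.24491191e-01  9.74475933e-01 -5.66574939e-04 -2.02506651e-04] 0.025
scene {'fov_y': 51.60273567590277, 'cx': 285.28242629811274, 'cy': 207.07649459510023, 'R': array([[-0.98522851, -0.17090501, -0.0107821 ],
       [-0.15110295,  0.89724743, -0.41486739],
       [ 0.08057713, -0.40710998, -0.909818  ]]), 't': array([0.62056878, 0.12249768, 1.27016271])}
side {'fov_y': 51.754578594796385, 'cx': 279.5627456928659, 'cy': 210.40630264866215, 'R': array([[ 0.701332  , -0.71278668, -0.00828047],
       [-0.55438972, -0.53810489, -0.63489776],
       [ 0.4480909 ,  0.44986473, -0.77255179]]), 't': array([-0.41262987,  0.47416399,  0.98418291])}
```

View pics/scene0.png

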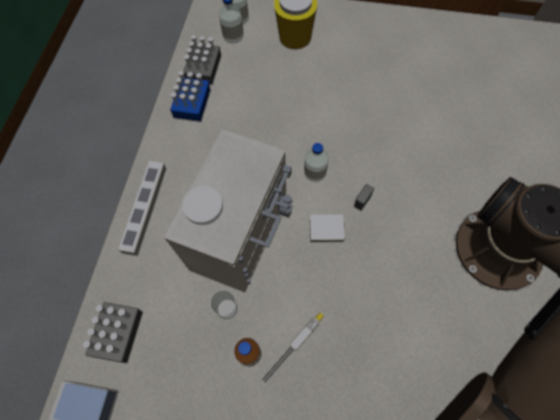

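View pics/side0.png

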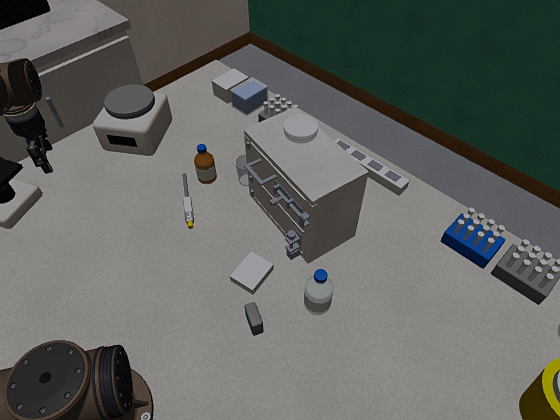

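The scene view shows the cabinet's top quad at about (222,133), (286,152), (238,262) and (172,237), with its front facing the robot. The side view shows the bolts and handle on the front near (285,200). I'll enlarge both.

```bash
python3 - <<'E'
import cv2,numpy as np
a=cv2.imread('pics/scene0.png')[120:300,160:360];b=cv2.imread('pics/side0.png')[100:280,230:380]
cv2.imwrite('pics/c1.png',cv2.convertScaleAbs(cv2.resize(a,None,fx=3.3,fy=3.3,interpolation=2),alpha=1.4))
cv2.imwrite('pics/c2.png',cv2.convertScaleAbs(cv2.resize(b,None,fx=3.3,fy=3.3,interpolation=2),alpha=1.4))
E
```

```text
(no output)
```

View pics/c1.png

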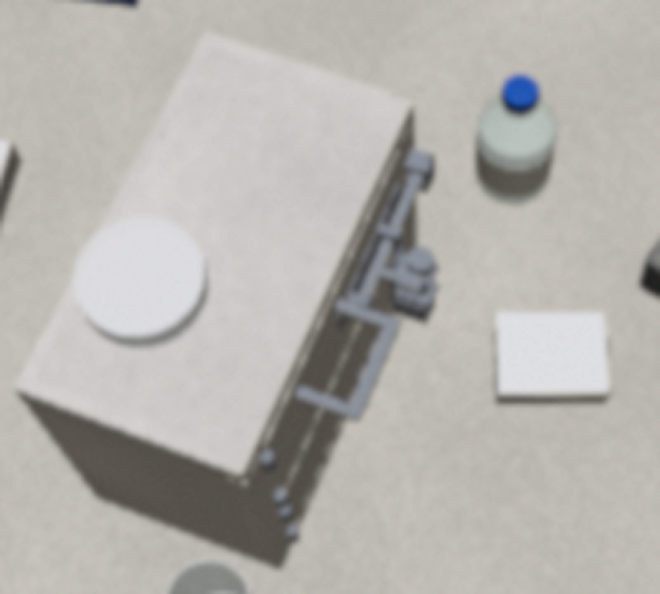

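View pics/c2.png

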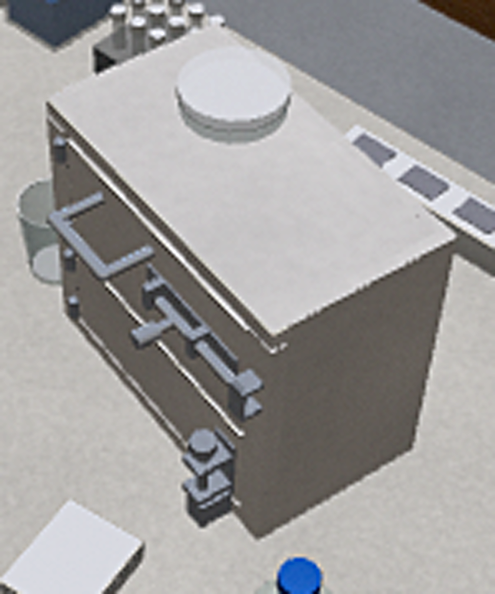

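The enlarged scene view shows the top corners at crop (413,107), (208,35), (18,390) and (243,477). The side view shows them at (274,335), (48,105), (215,26) and (455,238), with the cap at (203,437), the knob end near (143,337) and the handle bar from (57,218) to (108,272). Next I'll cast rays and fit the cabinet pose.

```bash
cat > h.py <<'E'
import numpy as np,cv2,json
from bench import robot
def K(c):
    f=210/np.tan(np.radians(c['fov_y'])/2);return f
def plane(c,p,z):
    f=K(c);d=c['R'].T@np.array([(p[0]-c['cx'])/f,(p[1]-c['cy'])/f,1]);o=-c['R'].T@c['t'];return o+d*(z-o[2])/d[2]
def proj(c,X):
    q=c['R']@X+c['t'];f=K(c);return np.array([c['cx']+f*q[0]/q[2],c['cy']+f*q[1]/q[2]])
E
python3 - <<'E'
from h import *
M=np.array([[-16,-160],[160,-160],[160,160],[-16,160]])/1000
P={'scene':([(413,107),(208,35),(18,390),(243,477)],(160,120)),'side':([(274,335),(455,238),(215,26),(48,105)],(230,100))}
Q=[]
for n,(p,o) in P.items():
    c=robot.calibration(n);q=np.array([plane(c,np.array(x)/3.3+o,.275)[:2] for x in p]);print(n,q.round(4).tolist(),[round(np.linalg.norm(q[i]-q[(i+1)%4]),4) for i in range(4)]);Q.append(q)
def fit(q,m):
    a=m-m.mean(0);b=q-q.mean(0);th=np.arctan2((a[:,0]*b[:,1]-a[:,1]*b[:,0]).sum(),(a*b).sum())
    R=np.array([[np.cos(th),-np.sin(th)],[np.sin(th),np.cos(th)]]);return th,q.mean(0)-R@m.mean(0),R
for q,m in((Q[0],M),(Q[1],M),(np.vstack(Q),np.vstack([M,M]))):
    th,t,R=fit(q,m);print(np.degrees(th),t,(np.linalg.norm(q-(m@R.T+t),axis=1)*1000).round(1))
json.dump([th,*t],open('cab.json','w'))
W=lambda x,y,z:np.r_[R@np.array([x,y])+t,z]
for nm,X in dict(cap=W(-.04,-.11,.098),cap10=W(-.04,-.11,.110),knob=W(-.066,-.055,.195),handle=W(-.061,.0375,.225),hl=W(-.061,.075,.225),hr=W(-.061,0,.225)).items():
    print(nm,X.round(4),[((proj(robot.calibration(n),X)-P[n][1])*3.3).round(0).tolist() for n in P])
# bystanders
c=robot.calibration('scene')
def cab(p):return (R.T@(p[:2]-t)).round(3)
for nm,p,z in (('boxc',(327,228),.03),('timer',(363,194),.06),('bottleA',(317,148),.15),('amber',(244,348),.14),('pipA',(321,316),.015),('pipB',(265,380),.01),('beaker',(225,303),.09)):
    X=plane(c,p,z);print(nm,X.round(3),cab(X))
E
```

```text
scene [[0.6368, -0.0555], [0.8065, -0.0939], [0.8697, 0.217], [0.7006, 0.2522]] [np.float64(0.174), np.float64(0.3173), np.float64(0.1727), np.float64(0.3143)]
side [[0.6404, -0.0637], [0.8093, -0.0979], [0.8718, 0.2121], [0.6979, 0.2399]] [np.float64(0.1723), np.float64(0.3162), np.float64(0.1761), np.float64(0.3091)]
-11.748027664317025 [0.68292631 0.09460846] [3.9 0.8 3.  2.4]
-10.875052662825725 [0.68412938 0.08619862] [4.7 3.7 1.1 6.5]
-11.312967523505257 [0.68352615 0.09040571] [ 7.8  4.7  2.4  2.3  3.9  0.3  3.8 10.6]
cap [ 0.6227 -0.0096  0.098 ] [[422.0, 263.0], [200.0, 451.0]]
cap10 [ 0.6227 -0.0096  0.11  ] [[422.0, 257.0], [200.0, 443.0]]
knob [0.608  0.0494 0.195 ] [[427.0, 280.0], [134.0, 347.0]]
handle [0.6311 0.1391 0.225 ] [[376.0, 367.0], [76.0, 249.0]]
hl [0.6384 0.1759 0.225 ] [[357.0, 411.0], [52.0, 222.0]]
hr [0.6237 0.1024 0.225 ] [[395.0, 323.0], [101.0, 277.0]]
boxc [0.5  0.03 0.03] [-0.168 -0.095]
timer [ 0.411 -0.083  0.06 ] [-0.234 -0.223]
bottleA [ 0.564 -0.161  0.15 ] [-0.068 -0.27 ]
amber [0.656 0.411 0.14 ] [-0.089  0.309]
pipA [0.482 0.282 0.015] [-0.235  0.148]
pipB [0.602 0.466 0.01 ] [-0.154  0.353]
beaker [0.734 0.305 0.09 ] [0.008 0.221]
```

```bash
cat >> h.py <<'E'
from scipy.spatial.transform import Rotation as Ro
def cabR():
    th,x,y=json.load(open('cab.json'));return Ro.from_euler('z',th),np.array([x,y,0])
def tool(tilt,yaw=0):
    "cabinet-frame tool rotation; tilt deg from straight down towards cabinet +x, yaw about up"
    return Ro.from_euler('z',yaw,degrees=True)*Ro.from_matrix(np.array([[-1,0,0],[0,1,0],[0,0,-1.]]))*Ro.from_euler('y',-tilt,degrees=True)
def go(tip_mm,tilt,yaw=0,nose=None):
    "tip position in cabinet mm -> shift/turn from now"
    C,o=cabR();s=robot.read_state();R0=Ro.from_quat(s['tcp_rot']);R1=C*tool(tilt,yaw)
    p=C.apply(np.array(tip_mm)/1000)+o-R1.apply([0,0,robot.nose_length if nose is None else nose])
    d=R0.inv().apply(p-s['tool_pos'])*1000;r=(R0.inv()*R1).as_rotvec(degrees=True)
    print('go',d.round(1).tolist(),r.round(1).tolist(),'world tcp',p.round(3))
def now():
    C,o=cabR();s=robot.read_state();R0=Ro.from_quat(s['tcp_rot'])
    print('t',round(s['t'],2),'tip cab mm',(C.inv().apply(s['tool_pos']+R0.apply([0,0,robot.nose_length])-o)*1000).round(1),'z-axis cab',C.inv().apply(R0.apply([0,0,1])).round(3),'F cab',C.inv().apply(s['ft_force']).round(1),s['joint_pos'].round(2) if hasattr(s['joint_pos'],'round') else s['joint_pos'])
E
python3 -c "
from h import *
now();go((-190,-70,230),45)"
```

```text
t 0.1 tip cab mm [-494.7  381.8  230.8] z-axis cab [-0.    -0.001 -1.   ] F cab [ 0.3  0.4 -0.7] [ 1.01  0.49  1.56  0.    1.09 -0.11]
go [-391.9, -364.7, 8.4] [-5.8, -44.8, -13.8] world tcp [0.466 0.063 0.248]
```

{"method": "play_rows", "body": {"commands": [[0, [-80, -75, 0], [-1, -9, -3]], [0, [-160, -150, 0], [-2, -18, -6]], [0, [-240, -220, 0], [-4, -27, -8]], [0, [-315, -295, 5], [-5, -36, -11]], [0, [-392, -365, 8], [-6, -45, -14]], [0, [-392, -365, 8], [-6, -45, -14]], [0, [-392, -365, 8], [-6, -45, -14]], [0, [-392, -365, 8], [-6, -45, -14]], [0, [-392, -365, 8], [-6, -45, -14]], [0, [-392, -365, 8], [-6, -45, -14]]], "newtons": 40}}

```text
t: 1.35
tool_pos: [0.4714, 0.0532, 0.2894]
tcp_rot: [0.09, 0.929, -0.028, 0.358]
ft_force: [-0.9, 0.3, -0.5]
grip_width: 0.0001
grasp_force: 0.0
```

```bash
python3 - <<'E'
from h import *
now();go((-190,-70,230),45)
c=robot.calibration('wrist');im=robot.get_image('wrist')
np.save('w1.npy',c,allow_pickle=True);cv2.imwrite('pics/w1.png',im)
E
```

```text
t 1.35 tip cab mm [-184.   -77.7  270.9] z-axis cab [ 0.669  0.016 -0.743] F cab [-0.9  0.1 -0.5] [ 0.04  0.1   2.25 -1.13  0.16 -0.26]
go [33.1, 7.6, 26.5] [0.9, -3.0, -0.1] world tcp [0.466 0.063 0.248]
```

View pics/w1.png

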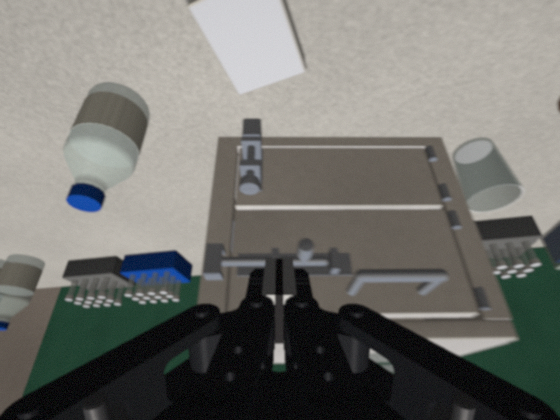

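The wrist view is upside down. It shows the cap at about (250,185), the knob end at (306,243) and the handle from (355,285) to (442,280). Joint 4 is at its limit here, so leaning this far at close reach is a problem. I'll enlarge the door to pick points.

```bash
python3 - <<'E'
import cv2
a=cv2.imread('pics/w1.png')[115:350,195:525]
cv2.imwrite('pics/c3.png',cv2.convertScaleAbs(cv2.resize(a,None,fx=2.4,fy=2.4,interpolation=2),alpha=1.5))
E
```

```text
(no output)
```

View pics/c3.png

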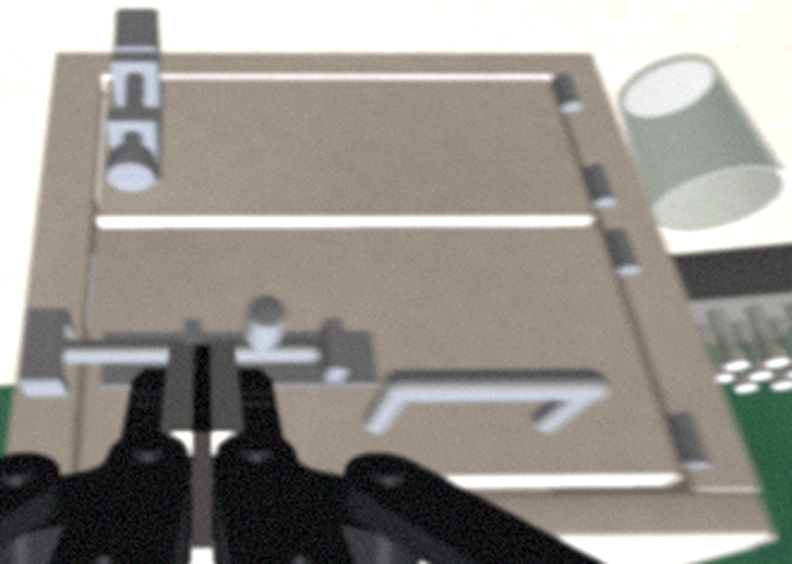

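The crop shows the cap centre at (131,178), the knob end at (265,310), the handle ends at (385,387) and (607,387), the base corners at (55,53) and (592,53), and the top-left corner at (776,538).

```bash
python3 - <<'E'
from h import *
from scipy.optimize import least_squares
cs={n:robot.calibration(n) for n in('scene','side')};cs['w']=np.load('w1.npy',allow_pickle=True).item()
O={'scene':((160,120),3.3),'side':((230,100),3.3),'w':((195,115),2.4)}
T=[(-16,-160,275),(160,-160,275),(160,160,275),(-16,160,275)]
ob=[('scene',p,m) for p,m in zip([(413,107),(208,35),(18,390),(243,477)],T)]+[('side',p,m) for p,m in zip([(274,335),(455,238),(215,26),(48,105)],T)]
ob+=[('side',(203,437),'cap'),('side',(138,341),'knob'),('side',(57,218),(-61,75,225)),('side',(108,272),(-61,0,225)),
('scene',(357,411),(-61,75,225)),('scene',(395,323),(-61,0,225)),
('w',(131,178),'cap'),('w',(265,310),'knob'),('w',(385,387),(-61,0,225)),('w',(607,387),(-61,75,225)),('w',(55,53),(-16,-160,0)),('w',(592,53),(-16,160,0)),('w',(776,538),T[3])]
def res(v,raw=0):
    C=Ro.from_euler('z',v[0]);r=[]
    for n,p,m in ob:
        X=np.array((-40,-110,98+v[3]) if m=='cap' else (-66,-55+v[4],195) if m=='knob' else m)/1000
        q=proj(cs[n],C.apply(X)+[v[1],v[2],0]);o,s=O[n];r.append(q-(np.array(p)/s+o))
    return np.array(r) if raw else np.ravel(r)
for sel in(['scene'],['side'],['w'],['scene','side','w']):
    full=ob;ob=[o for o in full if o[0] in sel]
    f=least_squares(res,[-.2,.683,.09,12,3],loss='soft_l1');print(sel,np.degrees(f.x[0]).round(2),f.x[1:].round(4));
    if len(sel)==3:
        for o,r in zip(ob,res(f.x,1)):print(o[0],o[2],r.round(1))
    ob=full
json.dump(list(f.x[:3]),open('cab.json','w'))
E
```

```text
['scene'] -11.41 [ 0.6833  0.0921 12.      3.    ]
['side'] -11.59 [ 0.688   0.0895 16.4068  3.2576]
['w'] -11.64 [ 0.6878  0.0898 11.2637  4.1071]
['scene', 'side', 'w'] -11.47 [ 0.6866  0.0901 12.2627  4.0785]
scene (-16, -160, 275) [-0.4 -2.8]
scene (160, -160, 275) [-1.5 -1.7]
scene (160, 160, 275) [-2.1 -1.2]
scene (-16, 160, 275) [-0.7 -1.1]
side (-16, -160, 275) [-0.4  0.2]
side (160, -160, 275) [ 0.8 -0.3]
side (160, 160, 275) [ 0.1 -1. ]
side (-16, 160, 275) [-1.2 -2.5]
side cap [-0.1  1.1]
side knob [-1.1  0.4]
side (-61, 75, 225) [-0.7  0.6]
side (-61, 0, 225) [-1.3  0.9]
scene (-61, 75, 225) [-1.3 -0.2]
scene (-61, 0, 225) [-1.3 -0.2]
w cap [-0.7  0.2]
w knob [-0.1  0.5]
w (-61, 0, 225) [ 6.1 -0.4]
w (-61, 75, 225) [-6.3 -1. ]
w (-16, -160, 0) [-0.3 -0.7]
w (-16, 160, 0) [ 0.1 -0.6]
w (-16, 160, 275) [2.9 0.8]
```

```bash
python3 -c "
from h import *
s=robot.read_state();print([s[k].tolist() if hasattr(s[k],'tolist') else s[k] for k in('joint_pos','tool_pos','tcp_rot')])
go((-80,-114,180),38)"
```

```text
[[0.04088525317834478, 0.10655610262249782, 2.247620380265323, -1.1336059389230717, 0.15846249610580024, -0.2630501453989852], [0.47166400941931647, 0.052313463253875904, 0.28829108793574204], [0.08959326071544298, 0.929548680080219, -0.02812167180044417, 0.3565409802121568]]
go [-21.0, -36.6, 137.3] [1.0, 3.9, 0.1] world tcp [ 0.57  -0.003  0.2  ]
```

{"method": "play_rows", "body": {"commands": [[0, [-5, -10, 35], [1, 4, 0]], [0, [-10, -20, 70], [1, 4, 0]], [0, [-15, -30, 105], [1, 4, 0]], [0, [-21, -36, 137], [1, 4, 0]], [0, [-21, -36, 137], [1, 4, 0]], [0, [-21, -36, 137], [1, 4, 0]]]}}

```text
t: 2.15
tool_pos: [0.5734, 0.0002, 0.2117]
tcp_rot: [0.092, 0.944, -0.029, 0.316]
ft_force: [0.2, 0.8, -0.2]
grip_width: 0.0001
grasp_force: 0.0
```

```bash
python3 -c "
from h import *
now()
go((-80,-114,180),38)"
```

```text
t 2.15 tip cab mm [ -78.  -110.4  191.7] z-axis cab [ 0.602  0.006 -0.799] F cab [ 0.1  0.8 -0.2] [-0.09  0.37  2.1  -1.13  0.07 -0.36]
go [9.1, -3.4, 8.2] [0.4, -1.0, 0.3] world tcp [ 0.57  -0.003  0.2  ]
```

```bash
cat > k.py <<'E'
from h import *
from scipy.optimize import least_squares
lo=np.array([-3.1,-.84,.05,-1.13,.06,-2.69]);hi=np.array([3.1,2.19,2.79,4.28,2.93,2.69])
ax='zyyzyz'
def fk(j,v):
    a,h,L1,e,L2,d=v;R=[Ro.identity()]
    for k in range(6):R.append(R[-1]*Ro.from_euler(ax[k],j[k]))
    p=np.array([0,0,h])+R[1].apply([a,0,0])+R[2].apply([0,0,L1])+R[3].apply([e,0,L2])+R[6].apply([0,0,d])
    return p,R[6]
S=json.load(open('S.json'))
def r(v):return np.concatenate([fk(j,v)[0]-p for j,p,q in S]+[.001*(v-[0,.2,.5,0,.5,.2])])
V=least_squares(r,[0,.2,.5,0,.5,.2]).x
def ik(tip,tilt,yaw=0,j0=None):
    C,o=cabR();R1=C*tool(tilt,yaw);p=C.apply(np.array(tip)/1000)+o-R1.apply([0,0,robot.nose_length])
    def f(j):
        q,R=fk(j,V);return np.r_[q-p,.3*(R1.inv()*R*Z).as_rotvec()]
    j0=np.clip(robot.read_state()['joint_pos'] if j0 is None else j0,lo+.01,hi-.01)
    s=least_squares(f,j0,bounds=(lo,hi));return s.x.round(2),(np.linalg.norm(s.fun[:3])*1000).round(1),np.degrees(np.linalg.norm(s.fun[3:])/.3).round(1)
Z=Ro.from_quat(S[-1][2]).inv()*fk(S[-1][0],V)[1];Z=Z.inv()
E
python3 - <<'E'
import json
from bench import robot
s=robot.read_state()
S=[[[0.04088525317834478, 0.10655610262249782, 2.247620380265323, -1.1336059389230717, 0.15846249610580024, -0.2630501453989852], [0.47166400941931647, 0.052313463253875904, 0.28829108793574204], [0.08959326071544298, 0.929548680080219, -0.02812167180044417, 0.3565409802121568]],[[1.012,.491,1.559,0,1.092,-.106],[0.27331652,0.56183537,0.25568348],[ 2.24491191e-01,9.74475933e-01,-5.66574939e-04,-2.02506651e-04]],[list(map(float,s[k])) for k in('joint_pos','tool_pos','tcp_rot')]]
json.dump(S,open('S.json','w'))
from k import *
print(V.round(4),np.abs(r(V)[:9]).max(),Z.as_rotvec(degrees=True))
for j,p,q in S:print((Ro.from_quat(q).inv()*fk(j,V)[1]*Z).magnitude())
for t in[(-32,-114,110),(-32,-114,98)]:
    for ti in(25,30,35,40):
        for j0 in(None,[-.1,.4,2,3.1,.5,-2.6],[-.1,.4,2,3.1,.5,2.6],[-.1,.4,2,0,.3,-.1]):print(t,ti,ik(t,ti,0,j0))
E
```

```text
[ 0.4454 -0.3569  0.3457 -0.1702 -0.0728 -0.1321] 0.056660690606500586 [-3.53270803e-15 -2.29626022e-14  9.00000000e+01]
2.9893669801409088e-16
0.0007973444834464406
0.0
(-32, -114, 110) 25 (array([-0.04,  0.56,  2.02, -1.13,  0.08, -0.3 ]), np.float64(82.7), np.float64(5.7))
(-32, -114, 110) 25 (array([-0.04,  0.98,  0.7 , -0.08,  1.04, -1.38]), np.float64(0.0), np.float64(0.0))
(-32, -114, 110) 25 (array([-0.04,  0.29,  2.79,  3.31,  0.44,  1.56]), np.float64(47.9), np.float64(3.5))
(-32, -114, 110) 25 (array([-0.04,  0.98,  0.7 , -0.08,  1.04, -1.38]), np.float64(0.0), np.float64(0.0))
(-32, -114, 110) 30 (array([-0.04,  0.97,  0.75, -0.1 ,  0.9 , -1.37]), np.float64(0.0), np.float64(0.0))
(-32, -114, 110) 30 (array([-0.04,  0.97,  0.75, -0.1 ,  0.9 , -1.37]), np.float64(0.0), np.float64(0.0))
(-32, -114, 110) 30 (array([-0.04,  0.3 ,  2.79,  3.31,  0.53,  1.56]), np.float64(40.4), np.float64(3.1))
(-32, -114, 110) 30 (array([-0.04,  0.97,  0.75, -0.1 ,  0.9 , -1.37]), np.float64(0.0), np.float64(0.0))
(-32, -114, 110) 35 (array([-0.04,  0.96,  0.82, -0.13,  0.76, -1.34]), np.floa
[... 1754 characters left out ...]
.  ,  0.74, -0.13,  0.8 , -1.35]), np.float64(0.0), np.float64(0.0))
(-32, -114, 98) 35 (array([-0.04,  0.32,  2.79,  3.3 ,  0.64,  1.57]), np.float64(41.2), np.float64(3.3))
(-32, -114, 98) 35 (array([-0.04,  1.  ,  0.74, -0.13,  0.8 , -1.35]), np.float64(0.0), np.float64(0.0))
(-32, -114, 98) 40 (array([-0.04,  0.99,  0.81, -0.17,  0.66, -1.32]), np.float64(0.0), np.float64(0.0))
(-32, -114, 98) 40 (array([-0.04,  0.99,  0.81, -0.17,  0.66, -1.32]), np.float64(0.0), np.float64(0.0))
(-32, -114, 98) 40 (array([-0.04,  0.33,  2.79,  3.3 ,  0.72,  1.57]), np.float64(33.5), np.float64(2.7))
(-32, -114, 98) 40 (array([-0.04,  0.99,  0.81, -0.17,  0.66, -1.32]), np.float64(0.0), np.float64(0.0))
```

```bash
sed -i 's/a,h,L1,e,L2,d=v;/a,h,L1,e,L2,d,b=v;/; s/apply(\[a,0,0\])/apply([a,b,0])/; s/\[0,.2,.5,0,.5,.2\]/[0,.2,.5,0,.5,.2,.06]/g' k.py
python3 - <<'E'
from k import *
print(V.round(4),np.abs(r(V)[:9]).max())
for t in[(-80,-114,180),(-32,-114,110),(-32,-114,98),(-38,37,205)]:
    for ti in(25,30,35,40):
        for j0 in(None,[-.1,.4,2,3.1,.5,1.4]):print(t,ti,ik(t,ti,0,j0))
E
```

```text
[-2.000e-04  1.981e-01  5.876e-01  4.450e-02  4.113e-01  2.315e-01
  6.610e-02] 8.424541066272165e-05
(-80, -114, 180) 25 (array([-0.11,  0.39,  1.99, -0.12,  0.33, -1.37]), np.float64(0.0), np.float64(0.0))
(-80, -114, 180) 25 (array([-0.1 ,  0.42,  2.14,  4.28,  0.06,  0.51]), np.float64(29.5), np.float64(9.8))
(-80, -114, 180) 30 (array([-0.1 ,  0.39,  2.04, -0.26,  0.2 , -1.23]), np.float64(0.0), np.float64(0.0))
(-80, -114, 180) 30 (array([-0.1 ,  0.41,  2.13,  4.28,  0.06,  0.51]), np.float64(17.8), np.float64(5.9))
(-80, -114, 180) 35 (array([-0.1 ,  0.39,  2.1 , -0.87,  0.08, -0.62]), np.float64(0.0), np.float64(0.0))
(-80, -114, 180) 35 (array([-0.1 ,  0.39,  2.13,  4.28,  0.06,  0.51]), np.float64(6.1), np.float64(2.0))
(-80, -114, 180) 40 (array([-0.1 ,  0.37,  2.1 , -1.13,  0.06, -0.36]), np.float64(9.7), np.float64(3.3))
(-80, -114, 180) 40 (array([-0.09,  0.39,  2.15,  3.77,  0.12,  1.03]), np.float64(0.0), np.float64(0.0))
(-32, -114, 110) 25 (array([-0.11,  0.56,  1.94, -0.17,  0.22, -1.33]), np.float64(0.0), np.float64(0.0))
(-32, -114, 110) 25 (array([-0.11,  0.58, 
[... 1657 characters left out ...]
 205) 25 (array([0.11, 0.48, 2.  , 4.28, 0.06, 0.69]), np.float64(43.9), np.float64(16.1))
(-38, 37, 205) 30 (array([ 0.17,  0.46,  1.8 , -0.46,  0.42, -0.82]), np.float64(0.0), np.float64(0.0))
(-38, 37, 205) 30 (array([0.12, 0.47, 1.99, 4.28, 0.08, 0.69]), np.float64(34.2), np.float64(12.8))
(-38, 37, 205) 35 (array([ 0.19,  0.46,  1.85, -0.72,  0.33, -0.56]), np.float64(0.0), np.float64(0.0))
(-38, 37, 205) 35 (array([0.14, 0.47, 1.99, 4.28, 0.14, 0.69]), np.float64(25.5), np.float64(9.5))
(-38, 37, 205) 40 (array([ 0.2 ,  0.46,  1.9 , -1.13,  0.28, -0.15]), np.float64(0.0), np.float64(0.0))
(-38, 37, 205) 40 (array([0.17, 0.47, 1.99, 4.28, 0.21, 0.71]), np.float64(16.8), np.float64(6.3))
```

```bash
cat >> h.py <<'E'
def goR(pt_mm,loc_mm,Rt):
    C,o=cabR();s=robot.read_state();R0=Ro.from_quat(s['tcp_rot']);R1=C*Rt
    p=C.apply(np.array(pt_mm)/1000)+o-R1.apply(np.array(loc_mm)/1000)
    d=R0.inv().apply(p-s['tool_pos'])*1000;r=(R0.inv()*R1).as_rotvec(degrees=True)
    print('go',d.round(1).tolist(),r.round(1).tolist(),'world tcp',p.round(3));return p,R1
def loc(l):
    C,o=cabR();s=robot.read_state();print('pt',(C.inv().apply(s['tool_pos']+Ro.from_quat(s['tcp_rot']).apply(np.array(l)/1000)-o)*1000).round(1))
E
cat >> k.py <<'E'
def ikR(p,R1,j0=None):
    def f(j):
        q,R=fk(j,V);return np.r_[q-p,.3*(R1.inv()*R*Z).as_rotvec()]
    j0=np.clip(robot.read_state()['joint_pos'] if j0 is None else j0,lo+.01,hi-.01)
    s=least_squares(f,j0,bounds=(lo,hi));print('ik',s.x.round(2),np.abs(s.fun).max().round(4))
E
python3 - <<'E'
from k import *
now()
Rt=tool(15)*Ro.from_euler('z',90,degrees=True)
for P in[(-110,-114,190),(-37,-114,150),(-37,-114,100)]:
    p,R=goR(P,(0,49.75,12),Rt);ikR(p,R)
E
```

```text
t 2.15 tip cab mm [ -78.  -110.4  191.7] z-axis cab [ 0.602  0.006 -0.799] F cab [ 0.1  0.8 -0.2] [-0.09  0.37  2.1  -1.13  0.07 -0.36]
go [68.2, -3.0, -22.6] [17.5, 17.0, 89.1] world tcp [0.506 0.01  0.189]
ik [-0.1   0.35  2.06 -0.06  0.47  0.15] 0.0
go [34.0, -3.6, 53.2] [17.5, 17.0, 89.1] world tcp [ 0.578 -0.004  0.149]
ik [-0.11  0.5   1.93 -0.05  0.45  0.13] 0.0
go [64.1, -3.7, 93.2] [17.5, 17.0, 89.1] world tcp [ 0.578 -0.004  0.099]
ik [-0.11  0.58  1.97 -0.07  0.33  0.15] 0.0
```

{"method": "play_rows", "body": {"commands": [[0, [20, -1, -22], [0, 0, 0]], [0, [40, -2, -22], [4, 4, 20]], [0.5, [68, -3, -22], [8, 8, 40]], [1, [68, -3, -22], [12, 12, 62]], [1, [68, -3, -22], [17.5, 17, 89]], [1, [68, -3, -22], [17.5, 17, 89]], [1, [68, -3, -22], [17.5, 17, 89]], [1, [68, -3, -22], [17.5, 17, 89]], [1, [68, -3, -22], [17.5, 17, 89]], [1, [68, -3, -22], [17.5, 17, 89]]]}}

```text
t: 3.4
tool_pos: [0.5066, 0.0105, 0.1892]
tcp_rot: [0.768, 0.627, 0.083, 0.101]
ft_force: [-0.5, 1.1, -0.4]
grip_width: 0.0851
grasp_force: 0.0
```

```bash
python3 - <<'E'
from k import *
now();loc((0,49.75,12))
c=robot.calibration('wrist');im=robot.get_image('wrist');cv2.imwrite('pics/w2.png',im)
Rt=tool(15)*Ro.from_euler('z',90,degrees=True)
C,o=cabR()
for n,X in dict(cap=(-40,-110,110),knob=(-66,-51,195)).items():print(n,proj(c,C.apply(np.array(X)/1000)+o).round(0))
for P in[(-110,-114,190),(-37,-114,150),(-37,-114,122),(-37,-114,100)]:
    p,R=goR(P,(0,49.75,12),Rt)
E
```

```text
t 3.4 tip cab mm [-154.1 -113.8  165.1] z-axis cab [ 0.26   0.001 -0.966] F cab [-0.7  1.  -0.4] [-0.1   0.35  2.06 -0.06  0.47  0.15]
pt [-109.4 -113.9  190.6]
cap [406. 218.]
knob [495. 147.]
go [-0.1, -0.9, 0.3] [0.0, -0.1, -0.4] world tcp [0.506 0.01  0.189]
go [0.2, 59.2, 57.9] [0.0, -0.1, -0.4] world tcp [ 0.578 -0.004  0.149]
go [0.1, 51.9, 84.9] [0.0, -0.1, -0.4] world tcp [ 0.578 -0.004  0.121]
go [0.0, 46.2, 106.2] [0.0, -0.1, -0.4] world tcp [ 0.578 -0.004  0.099]
```

View pics/w2.png

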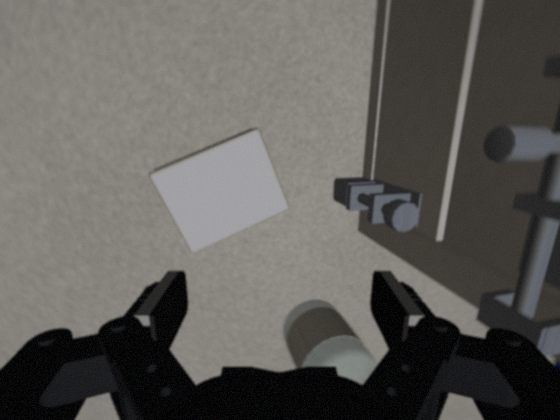

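The wrist view shows the cap at (404,216) and the knob end at (497,146), both where predicted. The open knuckles flare wide towards the door, so I'll lean to 24° for clearance.

```bash
python3 - <<'E'
from k import *
Rt=tool(24)*Ro.from_euler('z',90,degrees=True)
for P in[(-75,-114,170),(-37,-114,140),(-37,-114,125),(-37,-114,101)]:
    p,R=goR(P,(0,49.75,12),Rt);ikR(p,R)
E
```

```text
go [-0.0, 26.4, 36.6] [-9.0, -0.1, -0.4] world tcp [0.541 0.003 0.161]
ik [-0.1   0.43  2.1  -0.2   0.21  0.29] 0.0
go [0.1, 55.3, 75.5] [-9.0, -0.1, -0.4] world tcp [ 0.578 -0.004  0.131]
ik [-0.11  0.52  2.04 -0.22  0.18  0.3 ] 0.0
go [0.1, 51.4, 90.0] [-9.0, -0.1, -0.4] world tcp [ 0.578 -0.004  0.116]
ik [-0.11  0.54  2.05 -0.28  0.14  0.36] 0.0
go [0.0, 45.2, 113.1] [-9.0, -0.1, -0.4] world tcp [ 0.578 -0.004  0.092]
ik [-0.11  0.59  2.06 -0.47  0.08  0.55] 0.0
```

```bash
python3 - <<'E'
from k import *
Rt=tool(21)*Ro.from_euler('z',90,degrees=True)
for P in[(-75,-114,170),(-37,-114,140),(-37,-114,118),(-37,-114,108),(-37,-114,101),(-37,-114,98)]:
    p,R=goR(P,(0,49.75,12),Rt)
ikR(p,R)
E
```

```text
go [0.0, 26.7, 34.0] [-6.0, -0.1, -0.4] world tcp [0.541 0.003 0.163]
go [0.1, 55.6, 72.8] [-6.0, -0.1, -0.4] world tcp [ 0.578 -0.004  0.133]
go [0.1, 49.9, 94.1] [-6.0, -0.1, -0.4] world tcp [ 0.578 -0.004  0.111]
go [0.0, 47.3, 103.7] [-6.0, -0.1, -0.4] world tcp [ 0.578 -0.004  0.101]
go [0.0, 45.5, 110.5] [-6.0, -0.1, -0.4] world tcp [ 0.578 -0.004  0.094]
go [0.0, 44.7, 113.4] [-6.0, -0.1, -0.4] world tcp [ 0.578 -0.004  0.091]
ik [-0.11  0.59  2.03 -0.21  0.16  0.29] 0.0
```

{"method": "play_rows", "body": {"commands": [[1, [0, 27, 34], [-6, 0, 0]], [1, [0, 56, 73], [-6, 0, 0]], [1, [0, 53, 83], [-6, 0, 0]], [1, [0, 50, 94], [-6, 0, 0]], [1, [0, 48.5, 99], [-6, 0, 0]], [1, [0, 47.5, 103], [-6, 0, 0]], [1, [0, 47.5, 103], [-6, 0, 0]], [1, [0, 47.5, 103], [-6, 0, 0]]]}}

```text
t: 4.45
tool_pos: [0.5785, -0.0046, 0.1016]
tcp_rot: [0.761, 0.623, 0.116, 0.142]
ft_force: [-0.3, 0.2, 0.4]
grip_width: 0.0854
grasp_force: 0.4
```

```bash
python3 -c "
from h import *
now();loc((0,49.75,12));loc((0,42.5,12))"
```

```text
t 4.45 tip cab mm [ -78.1 -114.3   78.2] z-axis cab [ 0.36  -0.    -0.933] F cab [-0.3  0.2  0.4] [-0.11  0.57  2.03 -0.19  0.18  0.27]
pt [ -36.4 -114.2  108.3]
pt [ -43.2 -114.3  105.7]
```

{"method": "play_rows", "body": {"commands": [[1, [0, -0.7, 2.8], [0, 0, 0]], [1, [0, -1.4, 5.6], [0, 0, 0]], [1, [0, -2, 7.5], [0, 0, 0]]]}}

```text
t: 4.82
tool_pos: [0.5792, -0.0048, 0.0933]
tcp_rot: [0.761, 0.623, 0.115, 0.142]
ft_force: [-3.5, 0.5, 7.3]
grip_width: 0.0855
grasp_force: 3.9
```

```bash
python3 -c "
from h import *
now();loc((0,42.5,12))"
```

```text
t 4.83 tip cab mm [ -77.5 -114.4   69.9] z-axis cab [ 0.359 -0.    -0.933] F cab [-3.5 -0.2  7.3] [-0.11  0.59  2.03 -0.21  0.16  0.29]
pt [ -42.5 -114.3   97.3]
```

{"method": "play_rows", "body": {"commands": [[1, [0, -0.5, 2], [0, 0, 0]], [1, [0, -1, 4], [0, 0, 0]], [1, [0, -1, 4], [0, 0, 0]]]}}

```text
t: 5.2
tool_pos: [0.5797, -0.0048, 0.092]
tcp_rot: [0.76, 0.623, 0.117, 0.143]
ft_force: [-23.8, 0.8, 38.1]
grip_width: 0.0851
grasp_force: 19.4
```

```bash
python3 -c "
from h import *
now();loc((0,42.5,12))"
```

```text
t 5.2 tip cab mm [ -76.9 -114.3   68.7] z-axis cab [ 0.363 -0.    -0.932] F cab [-23.5  -3.9  38.1] [-0.11  0.59  2.03 -0.22  0.15  0.3 ]
pt [ -42.  -114.2   96.3]
```

{"method": "play_rows", "body": {"commands": [[1, [0, 2, -8], [0, 0, 0]], [1, [0, 12, -45], [0, 0, 0]], [1, [0, -45, -95], [0, 0, 0]], [1, [0, -45, -95], [0, 0, 0]], [1, [0, -45, -95], [0, 0, 0]]]}}

```text
t: 5.82
tool_pos: [0.5053, 0.0102, 0.1622]
tcp_rot: [0.761, 0.623, 0.116, 0.142]
ft_force: [0.5, -0.6, -0.5]
grip_width: 0.0855
grasp_force: 0.0
```

```bash
python3 - <<'E'
from k import *
now()
c=robot.calibration('wrist');im=robot.get_image('wrist')
C,o=cabR();pr=lambda X:proj(c,C.apply(np.array(X)/1000)+o).round(1)
for h in(98,100,104,110):print(h,pr((-40,-110,h)))
print(pr((-66,-51,195)))
q=pr((-40,-110,98)).astype(int);x0,y0=max(q[0]-60,0),max(q[1]-60,0);print(x0,y0)
cv2.imwrite('pics/w3.png',cv2.convertScaleAbs(cv2.resize(im[y0:y0+120,x0:x0+120],None,fx=4,fy=4,interpolation=2),alpha=1.5))
for P in[(-130,-85,200),(-60,-85,190)]:
    p,R=goR(P,(0,0,25),tool(30));ikR(p,R)
E
```

```text
t 5.83 tip cab mm [-152.8 -114.3  138.9] z-axis cab [ 0.36  -0.    -0.933] F cab [ 0.6 -0.5 -0.5] [-0.09  0.39  2.15 -0.16  0.24  0.26]
98 [400.5 219.8]
100 [402.5 220.5]
104 [406.4 222.1]
110 [412.6 224.5]
[544.2 150.1]
340 159
go [29.2, 38.9, -49.1] [-7.0, -7.0, -89.7] world tcp [0.53  0.035 0.222]
ik [-0.02  0.3   2.11 -0.41  0.23 -1.02] 0.0
go [29.2, 100.6, -14.5] [-7.0, -7.0, -89.7] world tcp [0.599 0.021 0.212]
ik [-0.05  0.4   1.97 -0.3   0.26 -1.14] 0.0
```

View pics/w3.png

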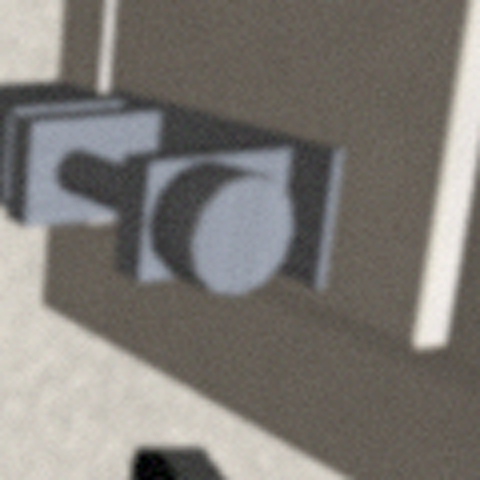

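The cap sits directly on its bracket at (400.7,217.8), against a prediction of (400.5,219.8) for home, so the drop bolt is down. The knob is next.

{"method": "play_rows", "body": {"commands": [[0.5, [29, 39, -49], [-1.5, -1.5, -20]], [0, [29, 39, -49], [-3, -3, -40]], [0, [29, 39, -49], [-5, -5, -60]], [0, [29, 39, -49], [-7, -7, -90]], [0, [29, 39, -49], [-7, -7, -90]], [0, [29, 39, -49], [-7, -7, -90]], [0, [29, 39, -49], [-7, -7, -90]], [0, [29, 39, -49], [-7, -7, -90]], [0, [29, 39, -49], [-7, -7, -90]], [0, [29, 39, -49], [-7, -7, -90]]]}}

```text
t: 7.12
tool_pos: [0.5302, 0.0347, 0.2209]
tcp_rot: [0.095, 0.961, -0.026, 0.257]
ft_force: [-0.3, -0.7, 0.5]
grip_width: -0.0001
grasp_force: 0.0
```

```bash
python3 - <<'E'
from k import *
now()
for P in[(-60,-85,192),(-60,-53,192)]:
    p,R=goR(P,(0,0,25),tool(30));ikR(p,R)
E
```

```text
t 7.12 tip cab mm [-129.8  -85.4  199.2] z-axis cab [ 0.499 -0.    -0.867] F cab [-0.2 -0.8  0.5] [-0.02  0.3   2.11 -0.41  0.23 -1.02]
go [-56.9, 0.1, 41.1] [-0.0, -0.1, 0.2] world tcp [0.599 0.021 0.214]
ik [-0.05  0.4   1.97 -0.3   0.27 -1.15] 0.0
go [-57.0, 32.1, 41.1] [-0.0, -0.1, 0.2] world tcp [0.605 0.053 0.214]
ik [ 0.02  0.41  1.95 -0.39  0.29 -1.01] 0.0
```

{"method": "play_rows", "body": {"commands": [[0, [-28, 0, 22], [0, 0, 0]], [0, [-55, 0, 44.5], [0, 0, 0]], [0, [-55, 4, 44.5], [0, 0, 0]], [0, [-55, 9, 44.5], [0, 0, 0]], [0, [-55, 14, 44.5], [0, 0, 0]], [0, [-55, 19, 44.5], [0, 0, 0]], [0, [-55, 24, 44.5], [0, 0, 0]], [0, [-55, 28, 44.5], [0, 0, 0]], [0, [-55, 32, 44.5], [0, 0, 0]], [0, [-55, 32, 44.5], [0, 0, 0]]]}}

```text
t: 8.38
tool_pos: [0.604, 0.0531, 0.2104]
tcp_rot: [0.094, 0.961, -0.026, 0.257]
ft_force: [-0.9, -2.3, 0.9]
grip_width: -0.0
grasp_force: 0.7
```

```bash
python3 -c "
from h import *
now()"
```

```text
t 8.38 tip cab mm [-61.2 -52.7 188.8] z-axis cab [ 0.5    0.    -0.866] F cab [-0.4 -2.5  0.9] [ 0.02  0.41  1.95 -0.4   0.28 -1.  ]
```

{"method": "play_rows", "body": {"commands": [[0, [0, 3, 0], [0, 0, 0]], [0, [0, 3, 0], [0, 0, 0]], [0, [0, -3, 0], [0, 0, 0]], [0, [43, -5, -25], [0, 0, 0]], [0, [43, -5, -25], [0, 0, 0]], [0, [43, -5, -25], [0, 0, 0]]]}}

```text
t: 9.12
tool_pos: [0.5549, 0.0574, 0.2111]
tcp_rot: [0.094, 0.961, -0.026, 0.258]
ft_force: [1.0, -0.4, 0.0]
grip_width: -0.0001
grasp_force: 0.0
```

```bash
python3 - <<'E'
from k import *
now()
C,o=cabR()
for n,x in(('wrist',240),('side',0)):
    c=robot.calibration(n);im=robot.get_image(n);cv2.imwrite(f'pics/{n}4.png',im)
    for d in(0,16,24):print(n,d,proj(c,C.apply(np.array((-66,-55+d,195))/1000)+o).round(1))
for P in[(-110,37,265),(-33,37,262),(-33,37,209)]:
    p,R=goR(P,(0,0,25),tool(15));ikR(p,R)
E
```

```text
t 9.12 tip cab mm [-110.1  -58.2  189.5] z-axis cab [ 0.501  0.001 -0.866] F cab [ 1.1 -0.2  0. ] [ 0.03  0.36  2.06 -0.5   0.24 -0.88]
wrist 0 [284.5 323.4]
wrist 16 [311.4 323.5]
wrist 24 [324.9 323.5]
side 0 [271.6 204.7]
side 16 [268.2 200.9]
side 24 [266.6 199. ]
go [-44.8, 95.1, -64.8] [-0.0, 15.0, 0.3] world tcp [0.58  0.149 0.289]
ik [ 0.18  0.35  1.72 -0.13  0.83 -1.12] 0.0
go [-109.9, 94.7, -23.7] [-0.0, 15.0, 0.3] world tcp [0.655 0.134 0.286]
ik [ 0.13  0.45  1.56 -0.11  0.88 -1.18] 0.0
go [-83.4, 94.8, 22.2] [-0.0, 15.0, 0.3] world tcp [0.655 0.134 0.233]
ik [ 0.13  0.51  1.62 -0.12  0.77 -1.16] 0.0
```

View pics/wrist4.png

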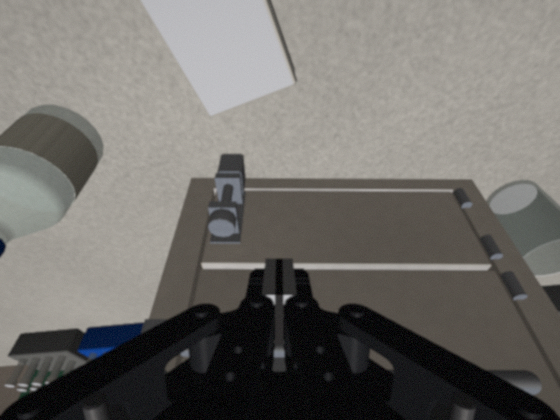

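The knob is hidden behind the fingers here. The push showed the expected 2.5 N over the full travel, so I'll go on to the handle.

{"method": "play_rows", "body": {"commands": [[0, [-20, 40, -40], [0, 5, 0]], [0, [-45, 95, -66], [0, 15, 0]], [0, [-78, 95, -46], [0, 15, 0]], [0, [-110, 95, -24], [0, 15, 0]], [0, [-110, 95, -24], [0, 15, 0]], [0, [-110, 95, -24], [0, 15, 0]], [0, [-110, 95, -24], [0, 15, 0]]]}}

```text
t: 10.1
tool_pos: [0.6539, 0.1348, 0.2863]
tcp_rot: [0.097, 0.987, -0.014, 0.129]
ft_force: [-0.2, -0.6, -0.2]
grip_width: 0.0004
grasp_force: 0.0
```

```bash
python3 - <<'E'
from k import *
now()
for P in[(-33,37,262),(-33,37,207)]:
    p,R=goR(P,(0,0,25),tool(15));ikR(p,R)
E
```

```text
t 10.1 tip cab mm [-34.5  37.3 262.2] z-axis cab [ 0.258 -0.001 -0.966] F cab [-0.1 -0.6 -0.2] [ 0.13  0.45  1.56 -0.11  0.88 -1.18]
go [-1.4, -0.3, 0.6] [-0.1, -0.0, 0.3] world tcp [0.655 0.134 0.286]
ik [ 0.13  0.45  1.56 -0.11  0.88 -1.18] 0.0
go [12.8, -0.2, 53.7] [-0.1, -0.0, 0.3] world tcp [0.655 0.134 0.231]
ik [ 0.13  0.51  1.62 -0.12  0.77 -1.16] 0.0
```

{"method": "play_rows", "body": {"commands": [[0, [2, 0, 14], [0, 0, 0]], [0, [6, 0, 28], [0, 0, 0]], [0, [9, 0, 41], [0, 0, 0]], [0, [13, 0, 54], [0, 0, 0]], [0, [13, 0, 54], [0, 0, 0]]]}}

```text
t: 10.72
tool_pos: [0.6554, 0.1342, 0.2291]
tcp_rot: [0.097, 0.987, -0.014, 0.128]
ft_force: [0.2, 0.1, 1.0]
grip_width: 0.0002
grasp_force: 0.0
```

```bash
python3 - <<'E'
from k import *
now()
H=np.array([-16,130])
# tool centre line at bar height: 18 mm above tip
for f in(0,8,16,24,32,40,48):
    a=np.radians(f);al=np.array([-np.sin(a),-np.cos(a)]);out=np.array([-np.cos(a),np.sin(a)])
    # desired centre at bar height, offset 28 out
    w=f*.6;Rt=tool(15,-w)
    P=H+92.5*al+28*out; z=Rt.apply([0,0,1]); tip=np.r_[P,225]+z*(18/-z[2])
    print(f);p,R=goR(tip,(0,0,25),Rt)
ikR(p,R)
E
```

```text
t 10.72 tip cab mm [-33.   37.  204.9] z-axis cab [ 0.256 -0.002 -0.967] F cab [0.2 0.2 1. ] [ 0.13  0.51  1.62 -0.12  0.76 -1.16]
0
go [5.5, 0.5, -3.6] [-0.1, -0.2, 0.3] world tcp [0.649 0.136 0.231]
8
go [17.7, 5.5, -6.8] [1.1, -0.1, 4.9] world tcp [0.638 0.143 0.231]
16
go [29.0, 12.1, -9.9] [2.4, -0.1, 9.6] world tcp [0.628 0.152 0.231]
24
go [39.4, 20.4, -12.6] [3.6, -0.1, 14.2] world tcp [0.619 0.162 0.231]
32
go [48.5, 30.1, -15.1] [4.8, -0.1, 18.9] world tcp [0.611 0.174 0.231]
40
go [56.3, 41.0, -17.2] [6.1, -0.1, 23.5] world tcp [0.606 0.186 0.231]
48
go [62.5, 52.9, -18.9] [7.3, -0.1, 28.1] world tcp [0.602 0.199 0.231]
ik [ 0.29  0.5   1.65 -0.29  0.87 -0.4 ] 0.0
```

{"method": "play_rows", "body": {"commands": [[0, [5, 0, -1], [0, 0, 0]], [0, [11, 3, -3], [0, 0, 2]], [0, [18, 5.5, -5], [1, 0, 5]], [0, [18, 5.5, -5], [1, 0, 5]]]}}

```text
t: 11.22
tool_pos: [0.6383, 0.1437, 0.2315]
tcp_rot: [0.14, 0.981, -0.017, 0.13]
ft_force: [-0.2, 0.8, 0.1]
grip_width: 0.0001
grasp_force: 0.0
```

```bash
python3 -c "
from h import *
now()"
```

```text
t 11.22 tip cab mm [-51.6  42.5 207.4] z-axis cab [ 0.258 -0.018 -0.966] F cab [-0.4  0.7  0.1] [ 0.16  0.49  1.65 -0.16  0.76 -1.03]
```

```bash
python3 - <<'E'
from k import *
H=np.array([-16,130])
for f in(8,16,24,32,40,48):
    a=np.radians(f);al=np.array([-np.sin(a),-np.cos(a)]);out=np.array([-np.cos(a),np.sin(a)])
    w=f*.6;Rt=tool(15,-w)
    P=H+92.5*al+28*out; z=Rt.apply([0,0,1]); tip=np.r_[P,225]+z*(18/-z[2])
    p,R=goR(tip,(0,0,25),Rt)
E
```

```text
go [0.2, -0.6, 0.3] [0.2, 0.0, -0.0] world tcp [0.638 0.143 0.231]
go [12.1, 5.1, -2.9] [1.4, 0.0, 4.6] world tcp [0.628 0.152 0.231]
go [23.1, 12.4, -5.8] [2.7, -0.0, 9.3] world tcp [0.619 0.162 0.231]
go [33.1, 21.2, -8.4] [3.9, -0.0, 13.9] world tcp [0.611 0.174 0.231]
go [41.8, 31.3, -10.7] [5.2, -0.0, 18.5] world tcp [0.606 0.186 0.231]
go [49.0, 42.7, -12.6] [6.4, -0.0, 23.2] world tcp [0.602 0.199 0.231]
```

{"method": "play_rows", "body": {"commands": [[0, [6, 2, -1.5], [0.7, 0, 2.3]], [0, [12, 5, -3], [1.4, 0, 4.6]], [0, [18, 8.5, -4.5], [2, 0, 7]], [0, [23, 12.5, -6], [2.7, 0, 9.3]], [0, [28, 17, -7], [3.3, 0, 11.6]], [0, [33, 21, -8.5], [3.9, 0, 14]], [0, [37.5, 26, -9.5], [4.5, 0, 16]], [0, [42, 31, -10.5], [5.2, 0, 18.5]], [0, [45.5, 37, -11.5], [5.8, 0, 21]], [0, [49, 43, -12.5], [6.4, 0, 23]]]}}

```text
t: 12.48
tool_pos: [0.6029, 0.1988, 0.2313]
tcp_rot: [0.34, 0.931, -0.045, 0.123]
ft_force: [4.5, -2.1, 1.9]
grip_width: -0.0003
grasp_force: 1.8
```

{"method": "play_rows", "body": {"commands": [[0, [0, 0, 0], [0, 0, 0]]]}}

```text
t: 12.6
tool_pos: [0.6022, 0.199, 0.2306]
tcp_rot: [0.34, 0.932, -0.045, 0.122]
ft_force: [0.1, -0.5, -0.3]
grip_width: -0.0003
grasp_force: 0.0
```

```bash
python3 - <<'E'
from h import *
now()
C,o=cabR();H=np.array([-16,130])
for n in('side','scene'):
    c=robot.calibration(n);im=robot.get_image(n)
    for f in(0,48):
        a=np.radians(f);al=np.array([-np.sin(a),-np.cos(a)]);P=H+258*al;print(n,f,proj(c,C.apply(np.r_[P,250]/1000)+o).round(0))
    if n=='scene':cv2.imwrite('pics/sc5.png',cv2.convertScaleAbs(cv2.resize(im[110:330,150:400],None,fx=2.6,fy=2.6,interpolation=2),alpha=1.4))
E
```

```text
t 12.6 tip cab mm [-98.8  86.9 206.5] z-axis cab [ 0.226 -0.124 -0.966] F cab [ 0.2 -0.5 -0.3] [ 0.29  0.5   1.65 -0.29  0.87 -0.41]
side 0 [304. 200.]
side 48 [219. 212.]
scene 0 [280. 165.]
scene 48 [341. 218.]
```

View pics/sc5.png

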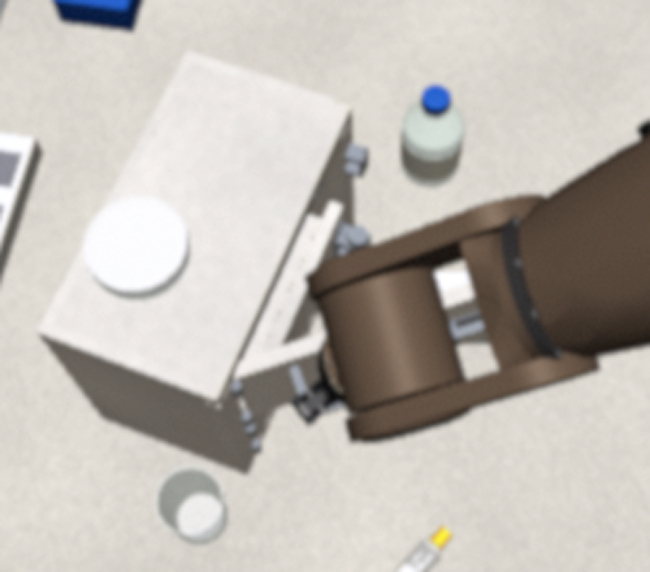

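The door is open about 50° and the bar is hooked. Next I'll lift out and go inside to push.

```bash
python3 - <<'E'
from k import *
z=Ro.from_quat(robot.read_state()['tcp_rot']).apply([0,0,1]);print(z)
H=np.array([-16,130])
def P(f,r,off):
    a=np.radians(f);return H+r*np.array([-np.sin(a),-np.cos(a)])+off*np.array([np.cos(a),-np.sin(a)])
q=P(50,150,55);print(q)
for t in[np.r_[q,275],np.r_[q,215]]:
    p,R=goR(t,(0,0,25),tool(3));ikR(p,R)
for f in(50,75,100):
    ikR(*goR(np.r_[P(f,150,32),215],(0,0,25),tool(3)))
E
```

```text
[ 0.19608498 -0.16689347 -0.96628011]
[-95.55334794  -8.55058582]
go [-69.8, -82.5, -53.3] [-4.5, 11.7, -28.3] world tcp [0.59  0.101 0.3  ]
ik [ 0.06  0.4   1.6  -0.02  1.1  -1.3 ] 0.0
go [-54.4, -82.4, 4.6] [-4.5, 11.7, -28.3] world tcp [0.59  0.101 0.24 ]
ik [ 0.06  0.45  1.67 -0.02  0.96 -1.3 ] 0.0
go [-33.7, -74.0, -0.9] [-4.5, 11.7, -28.3] world tcp [0.579 0.121 0.24 ]
ik [ 0.1   0.44  1.69 -0.02  0.96 -1.26] 0.0
go [25.8, -49.3, -16.8] [-4.5, 11.7, -28.3] world tcp [0.548 0.18  0.24 ]
ik [ 0.21  0.43  1.72 -0.03  0.94 -1.15] 0.0
go [69.7, -0.9, -28.5] [-4.5, 11.7, -28.3] world tcp [0.544 0.246 0.24 ]
ik [ 0.32  0.45  1.67 -0.03  0.97 -1.03] 0.0
```

{"method": "play_rows", "body": {"commands": [[0, [-3, 0, 0], [0, 0, 0]], [0, [-3, 0, -30], [0, 0, 0]], [0, [-3, 0, -72], [0, 0, 0]], [0, [-3, 0, -72], [0, 0, 0]], [0, [-35, -41, -66], [-2, 6, -14]], [0, [-70, -82, -56], [-4.5, 11.7, -28]], [0, [-70, -82, -56], [-4.5, 11.7, -28]], [0, [-70, -82, -56], [-4.5, 11.7, -28]], [0, [-70, -82, -56], [-4.5, 11.7, -28]]]}}

```text
t: 13.82
tool_pos: [0.59, 0.101, 0.3017]
tcp_rot: [0.104, 0.994, -0.003, 0.025]
ft_force: [-0.7, 0.8, -1.0]
grip_width: -0.0002
grasp_force: 0.0
```

```bash
python3 - <<'E'
from k import *
now()
H=np.array([-16,130])
def P(f,r,off):
    a=np.radians(f);return H+r*np.array([-np.sin(a),-np.cos(a)])+off*np.array([np.cos(a),-np.sin(a)])
goR(np.r_[P(50,150,55),215],(0,0,25),tool(3))
for f in(45,55,65,75,85,92,98):goR(np.r_[P(f,150,32),215],(0,0,25),tool(3))
E
```

```text
t 13.82 tip cab mm [-95.6  -8.5 276.8] z-axis cab [ 0.051 -0.    -0.999] F cab [-0.8  0.7 -1. ] [ 0.06  0.4   1.59 -0.02  1.1  -1.29]
go [3.1, -0.1, 61.7] [-0.0, -0.1, -0.5] world tcp [0.59  0.101 0.24 ]
go [7.1, 9.8, 61.5] [-0.0, -0.1, -0.5] world tcp [0.588 0.111 0.24 ]
go [28.3, 26.0, 60.4] [-0.0, -0.1, -0.5] world tcp [0.571 0.132 0.24 ]
go [46.3, 45.7, 59.5] [-0.0, -0.1, -0.5] world tcp [0.557 0.155 0.24 ]
go [60.7, 68.3, 58.7] [-0.0, -0.1, -0.5] world tcp [0.548 0.18  0.24 ]
go [70.9, 93.0, 58.2] [-0.0, -0.1, -0.5] world tcp [0.543 0.206 0.24 ]
go [75.4, 111.1, 58.0] [-0.0, -0.1, -0.5] world tcp [0.542 0.225 0.24 ]
go [77.5, 127.1, 57.9] [-0.0, -0.1, -0.5] world tcp [0.543 0.241 0.24 ]
```

{"method": "play_rows", "body": {"commands": [[0, [2, 0, 25], [0, 0, 0]], [0, [3, 0, 62], [0, 0, 0]], [0, [3, 0, 62], [0, 0, 0]], [0, [7, 10, 61.5], [0, 0, 0]], [0, [18, 18, 61], [0, 0, 0]], [0, [28, 26, 60.5], [0, 0, 0]]]}}

```text
t: 14.58
tool_pos: [0.5705, 0.1334, 0.2417]
tcp_rot: [0.103, 0.994, -0.002, 0.027]
ft_force: [1.7, -1.1, -0.3]
grip_width: 0.0002
grasp_force: 0.7
```

{"method": "play_rows", "body": {"commands": [[0, [9, 10, 0], [0, 0, 0]], [0, [18, 20, -1], [0, 0, 0]], [0, [26, 31, -1], [0, 0, 0]], [0, [32, 42, -2], [0, 0, 0]], [0, [38, 54, -2], [0, 0, 0]], [0, [42.5, 67, -2], [0, 0, 0]], [0, [45, 76, -2], [0, 0, 0]], [0, [47, 85, -2], [0, 0, 0]], [0, [49, 93, -2], [0, 0, 0]], [0, [49.5, 101, -2], [0, 0, 0]]]}}

```text
t: 15.82
tool_pos: [0.5433, 0.2419, 0.2401]
tcp_rot: [0.103, 0.994, -0.003, 0.026]
ft_force: [-0.1, -1.2, 0.3]
grip_width: -0.0
grasp_force: 0.6
```

```bash
python3 - <<'E'
from h import *
now()
C,o=cabR();H=np.array([-16,130])
c=robot.calibration('scene');im=robot.get_image('scene');cv2.imwrite('pics/sc6.png',im)
E
```

```text
t 15.82 tip cab mm [-169.4  120.3  215.1] z-axis cab [ 0.052 -0.    -0.999] F cab [ 0.1 -1.2  0.3] [ 0.32  0.45  1.68 -0.03  0.97 -1.03]
```

{"method": "play_rows", "body": {"commands": [[0, [0, -20, 0], [0, 0, 0]], [0, [0, -70, 0], [0, 0, 0]], [0, [0, -90, -50], [0, 0, 0]], [0, [0, -130, -110], [0, 0, 0]], [0, [60, -220, -110], [0, 0, 0]], [0, [60, -280, -110], [0, 0, 0]], [0, [60, -280, -110], [0, 0, 0]], [0, [60, -280, -110], [0, 0, 0]]]}}

```text
t: 16.88
tool_pos: [0.4198, -0.0214, 0.3471]
tcp_rot: [0.105, 0.994, -0.003, 0.026]
ft_force: [0.0, 0.2, 0.6]
grip_width: 0.0001
grasp_force: 0.0
```

```bash
python3 - <<'E'
from h import *
now()
C,o=cabR();H=np.array([-16,130])
c=robot.calibration('scene');a=cv2.imread('pics/scene0.png').astype(int);im=robot.get_image('scene').astype(int)
d=np.abs(im-a).max(2)>35
def pt(f,r,off,z):
    t=np.radians(f);P=H+r*np.array([-np.sin(t),-np.cos(t)])+off*np.array([-np.cos(t),np.sin(t)]);return proj(c,C.apply(np.r_[P,z]/1000)+o)
for f in(70,80,85,90,95,98,101,105,109):
    s=[]
    for r in range(60,256,3):
        for off in(-14,-10,-6,-2):
            u,v=pt(f,r,off,250).round().astype(int);s.append((im[v,u].mean(),d[v,u]))
    s=np.array(s);print(f,pt(f,258,-8,250).round(0),'bright %.0f sd %.0f changed %.2f'%(s[:,0].mean(),s[:,0].std(),s[:,1].mean()))
b=np.zeros(d.shape,bool)
for n,(x,y) in dict(box=(327,228),timer=(363,194),botA=(317,155),amber=(246,350),beaker=(225,303),petri=(203,204)).items():print(n,d[y-15:y+15,x-15:x+15].mean().round(2))
E
```

```text
t 16.88 tip cab mm [-238.  -162.3  322.2] z-axis cab [ 0.053 -0.001 -0.999] F cab [-0.   0.2  0.6] [-0.21  0.08  1.91 -0.    1.1  -1.57]
70 [351. 254.] bright 143 sd 2 changed 0.00
80 [350. 273.] bright 144 sd 2 changed 0.00
85 [349. 282.] bright 144 sd 2 changed 0.00
90 [347. 292.] bright 145 sd 3 changed 0.00
95 [343. 301.] bright 150 sd 7 changed 0.00
98 [341. 306.] bright 155 sd 6 changed 0.00
101 [338. 312.] bright 117 sd 38 changed 0.41
105 [334. 319.] bright 93 sd 27 changed 0.63
109 [329. 326.] bright 104 sd 31 changed 0.42
box 0.0
timer 0.0
botA 0.0
amber 0.0
beaker 0.0
petri 0.0
```

```bash
python3 -c "
from bench import robot
print(robot.close_job())"
```

```text
the job is handed in; nothing more can be done
None
```

I handed the job in at about 17 s of the 51 s: the drop bolt is home, the top bolt was drawn, the top half stands open at about 97°, and a final image comparison showed no change at any bystander except the pipette, which I did not check; the top bolt's draw (about 24–27 mm) comes from finger travel and force, and I never saw the judge's verdict.

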